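# Make up two voicing kits at the whistle desk

### The arm

A 7-joint arm with a two-finger parallel gripper is mounted at the origin on the work surface. World frame = base frame: x ahead of the robot, y to its left, z up, the work surface at z = 0. Lengths are in m, angles in rad, forces in N, time in s.
With the tool pointing down it reaches from about 0.35 to 0.9 m from the base axis. Payload 7.2 kg.
Tool frame: the origin (TCP) lies midway between the tips of the shut fingers; the grasp point (between the pads) lies 19 mm behind it; z points along the fingers, y is the line along which they close (so a half turn about z gives the same grasp; the last joint's range is limited). The gripper opens to 88 mm and grips with 3 to 60 N. Pads are 20 mm wide; open, the fingers measure 115 mm over their backs; the gripper's body (75 mm by 178 mm) begins 61 mm behind the grasp point.
Start: joints at [-1.261, 0.411, -0.013, 1.596, 0.006, 1.134, -0.082], TCP at [0.231, 0.581, 0.223] pointing down, gripper open.
Joint ranges: [-2.95, 2.95], [-0.29, 1.99], [-1.47, 1.44], [0.14, 2.54], [-1.03, 4.17], [0.13, 1.85], [-2.86, 2.86]. Speed limits (rad/s): [2.39, 2.39, 3.01, 3.01, 3.14, 3.14, 3.14].

### API

Orientations are given as a 3x3 rotation matrix whose columns are the frame's x, y, z axes.
In Python, from rig import ctrl, cams, ticket, spotter gives the robot as it stands.
- The arm moves only by the tool arm_command, never from a script. Its argument "plan" is a list that holds one entry, the list of rows, each a list of 6 numbers: the shift along the tool's x, y, z as a fraction of full scale, then the turn, a rotation vector about the tool's x, y, z as a fraction of full scale. A call has exactly 8 rows; each row is the pose to reach, as a shift and turn from the pose commanded when the call began, along the tool's axes at that moment; what a row does not reach only later rows make up. Full scale, the value 1, is 0.3 m for a shift and 60 degrees for a turn. A row lasts 1/12 s, in which the tool goes at most 41.7 mm and 7.16 degrees, less where a joint would pass 70% of its speed; a pose out of reach is approached as far as the arm can. A call with a number of a shift or a turn outside -1 to 1 is refused whole. A call with a gripper value outside its range is refused whole. "fingers" is the closure, from 0 (fully open) to 1 (shut), set as the call begins (left out, the last holds). The fingers move at their own pace and stop on an object; "squeeze" is the grip in N (left out, the last holds). Time passes only in rows, so rows that repeat a pose let the fingers close, or fill a call up. It gives the time, the measured TCP pose, the force, the opening and the grip force at its end, in the units of the state.
- ctrl.observe(): the state, without advancing time (a new reading comes with each control period).
- cams.grab_frame(name): name is "scene" or "top"; returns a dict with "img" (400x640x3 uint8, red, green, blue), "range_z" (400x640 float32, m along the optical axis (not along the pixel's ray), 0 where there is no reading), "fov_y" (degrees; the focal length in pixels is half the picture's height over the tangent of half this angle, whatever the lens; pixels are square), "cx", "cy" (the principal point, pixels), "origin" and "orientation" of the camera in the world. Camera axes: x right, y down, z forward; pixel columns grow to the right and rows downward; lengths in m; the calibration is good to about 2 mm. A picture is of the moment at which its call begins.
- ticket.sign_off(): hands the job in; it is judged then, once.
Trained networks look in the newest picture that a camera, given by its name, has taken for a name from the list of things; names that differ only in an ending like _2 or _b are one class to them, and where a whole thing is asked for, a point or a joint stands for the part that bears it (a point fixed in the world has none). Each returns a list of dicts, best first, with "score" (0 to 1); they miss things now and then, are a little off and sometimes report something else, mostly with a low value. They report only what shows in the picture. A call takes as long as a camera call. They do not tell look-alikes from the thing itself.
- spotter.search_frame(name, camera): "xy" ([column, row] as shares, 0 to 1, of the picture: columns of its width, rows of its height, amid what is visible of it).
The state is a dict: "time_s": time; "joints": joint angles; "dq": joint speeds; "tau": joint torques, N m; "eef_pos": TCP position; "tool_rot": TCP orientation; "ft_force": force on the tool from outside, world axes, zero at the start; "ft_torque": the same for the moment, N m; "opening": opening from 0.0 (shut) to 1.0 (fully open); "grasp_force": force on a finger pad.
Only numpy, scipy, OpenCV 4.12 (cv2) and the standard library are available. Lean on these libraries where they do the work, as an engineer would, in place of code of your own. Each camera call takes 0.05 s, during which the arm holds its last target. There are 200 camera calls.

### The job

Make up the two voicing kits. In the walnut case with the folded-back lid put the burnishing tool lying in the long cutout, the long rosewood windway block in the shorter rectangular cutout and the copper cylinder standing in the round one; in the small metal tray put the short rosewood block in the rectangular cutout and the brass sleeve in the round one. Everything must sit flat on the floor of its cutout, blocks with their steps up, and the polish tin, the cork disc and the red whistle stay where they are.

Things in the scene. Friction and masses are not known exactly. Their poses are not given: they have to be found in the camera images.
- walnut_case: Fixed walnut case, 172 (x) by 138 (y) by 18 mm high, pale wood insert; lid folded back nearly flat (up to 20 mm high) beyond its +x edge, to x 255. Origin: centre of underside, z up. Dark-floored cutouts 10 mm deep, floors 8 mm above the origin: long 136 (x) by 38 (y), centre x 0, y -32; rectangular 76 (x) by 40 (y), centre x -29, y 32; round 44 across, centre x 45, y 32 mm. Left or right on the desk.
- metal_tray: Fixed aluminium kit tray, no lid, 150 (x) by 80 (y) by 18 mm high, on the side opposite the case. Origin: centre of the underside, z up. Two dark-floored cutouts 10 mm deep, floors 8 mm above the origin: rectangular one 58 (x) by 40 (y) mm, centre at x -36, y 0 mm; round one 52 mm across, centre at x +36, y 0 mm.
- burnisher: Burnishing tool lying along its x, 120 mm long. Squared bone handle 19 mm wide (y), 22 mm high, from x -60 to 12 mm; then a brass ferrule and a 9 mm steel rod with a 12 mm ball end, to x 60. Origin: middle of the length, on the underside; balance point near x -15 mm. Either way round is right in its cutout.
- long_block: Long rosewood windway block, 60 (x) by 24 (y) mm, 20 mm high with a step to 26 mm over the x -30 to +7 mm part. Origin: centre of the underside. Either way round is right.
- short_block: Short rosewood windway block, 38 (x) by 24 (y) mm, 20 mm high with a step to 26 mm over the x -19 to +4.5 mm part. Origin: centre of the underside. Either way round is right.
- copper_cylinder: Solid copper offcut, standing upright, 28 mm diameter, 45 mm high. Origin: centre of the underside.
- brass_sleeve: Brass tuning sleeve, an upright ring 36 mm outside and 28 mm inside diameter, 30 mm high. Origin: centre of the underside.
- polish_tin: Bystander: round closed polish tin with a grey lid, 56 mm diameter, 28 mm high, among the stock. Origin: centre of the underside. Not to be moved.
- cork_disc: Bystander: loose cork disc, 24 mm diameter, 12 mm high, among the stock. Origin: centre of the underside. Not to be moved.
- red_whistle: Bystander: red-painted tin whistle with a black mouthpiece, 280 mm long, 20 mm high, lying across the desk beyond the stock. Origin: near the middle of its length, on the underside. Not to be moved.
Not all that is in view belongs to the job. Several things look just like the burnisher: the one meant starts farthest to the robot's left.

How it is judged:
At the end, for the whole second after the job is handed in: All five things lie in the cutouts named in the goal: each origin within 12 mm in x and y (short block 14 in x) of its cutout's centre, 4 to 11.5 mm above the holder's underside (floor: 8 mm), upright within 0.15 rad, released and at rest (x of burnisher in the frame of walnut_case between -0.012 and 0.012 m and y of burnisher in the frame of walnut_case between -0.044 and -0.02 m and z of burnisher in the frame of walnut_case between 0.004 and 0.0115 m and angle between each of burnisher, long_block, copper_cylinder, short_block, brass_sleeve's own z axis and vertical below 0.15 rad and linear speed of each of burnisher, long_block, copper_cylinder, short_block, brass_sleeve below 0.02 m/s and angular speed of each of burnisher, long_block, copper_cylinder, short_block, brass_sleeve below 0.3 rad/s and contact force between each of burnisher, long_block, copper_cylinder, short_block, brass_sleeve and the fingers below 0.1 N and x of long_block in the frame of walnut_case between -0.041 and -0.017 m and y of long_block in the frame of walnut_case between 0.02 and 0.044 m and z of long_block in the frame of walnut_case between 0.004 and 0.0115 m and x of copper_cylinder in the frame of walnut_case between 0.033 and 0.057 m and y of copper_cylinder in the frame of walnut_case between 0.02 and 0.044 m and z of copper_cylinder in the frame of walnut_case between 0.004 and 0.0115 m and x of short_block in the frame of metal_tray between -0.05 and -0.022 m and y of short_block in the frame of metal_tray between -0.012 and 0.012 m and z of short_block in the frame of metal_tray between 0.004 and 0.0115 m and x of brass_sleeve in the frame of metal_tray between 0.024 and 0.048 m and y of brass_sleeve in the frame of metal_tray between -0.012 and 0.012 m and z of brass_sleeve in the frame of metal_tray between 0.004 and 0.0115 m); the robot touches nothing.
It fails at once if the polish tin was moved more than 25 mm (distance of polish_tin from where it was at the start of the episode above 0.025 m).
It fails at once if the cork disc was moved more than 25 mm (distance of cork_disc from where it was at the start of the episode above 0.025 m).
It fails at once if the red whistle was moved more than 25 mm (distance of red_whistle from where it was at the start of the episode above 0.025 m).
It also fails if it takes over 128 s, if anything falls off the work surface, if the arm or the gripper's body presses on something with over 40 N, if the wrist force passes 120 N, or if a joint passes its speed limit or range.

## Working session

There is one attempt and no reset: what is moved stays moved. The work goes in short steps, Python scripts to look and compute and a tool call to move; the robot and the scene stay as the last step left them, time stands still between calls to the robot, and variables do not carry over. Pictures are saved under pics/ and viewed, at most 14 in all, crops included, and the job is handed in when it is done.

Besides the shell and the picture viewer there is one more tool, called after "Call:" as a command line: name --argument value ..., lists and objects as JSON in quotes. arm_command: Moves the arm, as the interface text tells. Its arguments: {"type":"object","properties":{"plan":{"type":"array","items":{"type":"array","items":{"type":"array","items":{"type":"number"}}}},"fingers":{"type":"number"},"squeeze":{"type":"number"}},"required":["plan"]}

```bash
ls; mkdir -p pics; cat > h.py <<'E'
import numpy as np, cv2
from rig import ctrl, cams, ticket, spotter
def cloud(f):
    H,W=f["range_z"].shape; fl=H/2/np.tan(np.radians(f["fov_y"])/2)
    u,v=np.meshgrid(np.arange(W),np.arange(H)); z=f["range_z"]
    p=np.stack([(u-f["cx"])/fl*z,(v-f["cy"])/fl*z,z],-1)
    w=p@np.array(f["orientation"]).T+np.array(f["origin"]); w[z==0]=np.nan
    return w
def save(img,n,s=1.25):
    cv2.imwrite("pics/"+n,cv2.resize(img[...,::-1],None,fx=s,fy=s,interpolation=cv2.INTER_CUBIC))
E
python3 - <<'E'
from h import *
for c in("top","scene"):
    f=cams.grab_frame(c); w=cloud(f); save(f["img"],c+"0.png"); np.savez(c+".npz",w=w,img=f["img"])
    print(c,f["origin"],np.round(f["orientation"],3).tolist(),f["fov_y"])
    for n in "walnut_case metal_tray burnisher long_block short_block copper_cylinder brass_sleeve polish_tin cork_disc red_whistle".split():
        for d in spotter.search_frame(n,c):
            x,y=d["xy"];x*=640;y*=400
            print(n,round(d["score"],2),round(x),round(y),np.round(w[min(int(y),399),min(int(x),639)],3))
print(ctrl.observe())
E
```

```text
pics
top [ 0.42207607 -0.01119033  1.17578083] [[-0.003, -0.992, 0.13], [-1.0, 0.002, -0.007], [0.007, -0.13, -0.992]] 42.96294704278735
walnut_case 0.86 471 197 [ 0.583 -0.361  0.021]
walnut_case 0.18 344 210 [ 0.555 -0.072  0.01 ]
metal_tray 0.76 162 232 [0.505 0.345 0.018]
burnisher 0.57 410 325 [ 0.294 -0.215  0.023]
long_block 0.53 308 253 [0.454 0.013 0.03 ]
long_block 0.26 375 174 [ 0.636 -0.141  0.028]
short_block 0.6 375 171 [ 0.641 -0.141  0.027]
copper_cylinder 0.68 319 170 [ 0.64  -0.014  0.046]
brass_sleeve 0.53 260 170 [0.65  0.126 0.006]
polish_tin 0.56 371 254 [ 0.453 -0.129  0.027]
cork_disc 0.4 342 211 [ 0.55  -0.065  0.012]
red_whistle 0.58 326 109 [ 0.793 -0.031  0.02 ]
scene [ 1.19234278 -0.04295879  0.61198339] [[0.082, 0.676, -0.732], [0.997, -0.057, 0.059], [-0.002, -0.735, -0.679]] 56.43082944663797
walnut_case 0.77 151 230 [ 0.621 -0.368  0.018]
metal_tray 0.76 458 182 [0.517 0.35  0.015]
burnisher 0.57 151 229 [ 0.618 -0.369  0.018]
burnisher 0.53 359 167 [0.431 0.116 0.01 ]
burnisher 0.5 239 141 [ 0.297 -0.207  0.019]
long_block 0.65 322 175 [0.47  0.014 0
[... 572 characters left out ...]
': array([ 1.99992546e-05, -2.62224721e-04,  8.03053694e-04,  1.60049199e-04,
       -2.09964768e-04,  1.28092518e-03, -4.50178951e-04]), 'tau': array([ 4.09276504e-05, -5.87750602e+01,  6.40308391e-01, -2.91384369e+01,
       -5.40007919e-02,  1.06302352e-02,  4.14173144e-05]), 'eef_pos': array([0.2305448 , 0.58094049, 0.22266553]), 'tool_rot': array([[-9.29475388e-01,  3.68884133e-01, -5.03631220e-06],
       [ 3.68884132e-01,  9.29475387e-01,  4.93101577e-05],
       [ 2.28708630e-05,  4.39747623e-05, -9.99999999e-01]]), 'ft_force': array([-0.22450564, -0.52964259,  0.54499293]), 'ft_torque': array([-0.08392688,  0.00886933,  0.05385864]), 'grasp_force': 0.0, 'opening': 0.999755488541535}
```

View pics/top0.png

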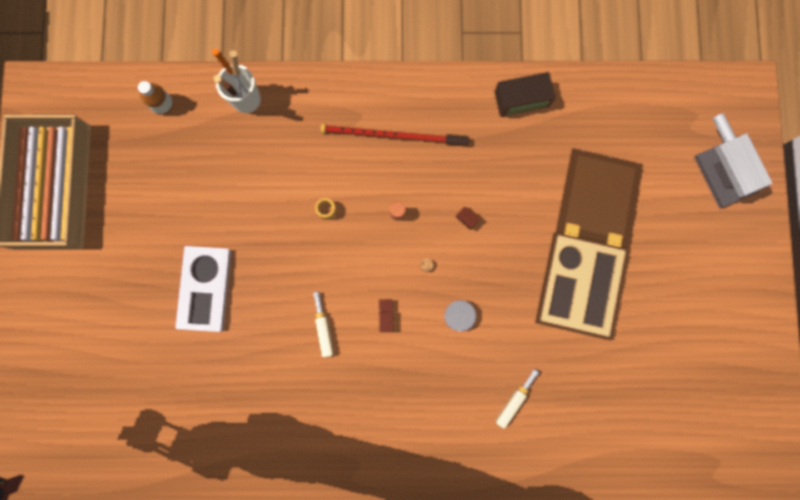

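View pics/scene0.png

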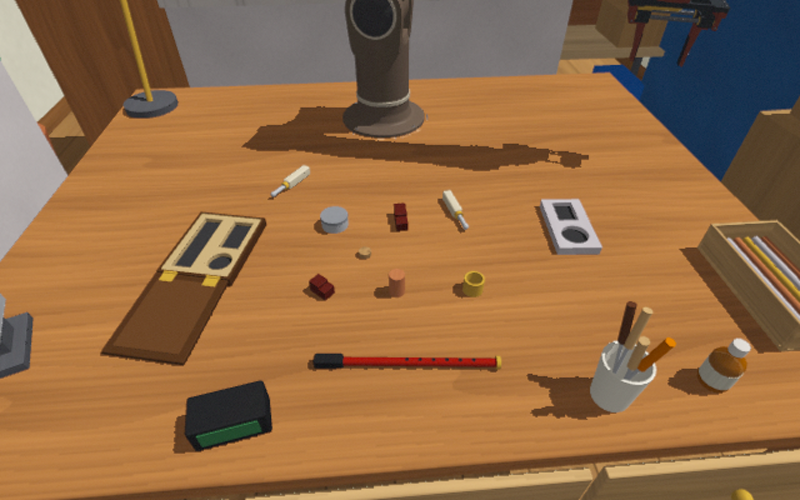

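The top view (800-wide picture) has two burnisher look-alikes: A at (323,325), world y about +0.12, and B at (518,398), world y about -0.21. The robot's left is +y, so A is the one meant. I'll confirm it in a crop while fitting the poses.

```bash
python3 - <<'E'
from h import *
T=np.load("top.npz");S=np.load("scene.npz")
W=T["w"];img=T["img"]
save(img[215:345,230:450],"crop_burn.png",3.5)
m=((W[...,2]>0.006)&(W[...,2]<0.08)).astype(np.uint8)
n,l,st,c=cv2.connectedComponentsWithStats(m,connectivity=4)
for i in range(1,n):
    if st[i,4]<25 or st[i,4]>9000: continue
    p=W[l==i]; 
    if not(0.2<p[:,0].mean()<0.85 and abs(p[:,1].mean())<0.5): continue
    z=np.percentile(p[:,2],95); q=p[p[:,2]>0.006]
    (cx,cy),(a,b),an=cv2.minAreaRect((q[:,:2]*1000).astype(np.float32))
    if a<b: a,b,an=b,a,an+90
    print(st[i,4],np.round(c[i]),"z%.3f"%z,"ctr %.1f %.1f size %.1f %.1f ang %.1f"%(cx,cy,a,b,an),"mean",np.round(p[:,:2].mean(0)*1000,1))
    # scene cloud nearby
    s=S["w"].reshape(-1,3); s=s[(s[:,2]>.006)&(s[:,2]<.08)&(np.hypot(s[:,0]-cx/1e3,s[:,1]-cy/1e3)<(a/2+12)/1e3)]
    if len(s)>10:
        (cx,cy),(a,b),an=cv2.minAreaRect((s[:,:2]*1000).astype(np.float32))
        if a<b: a,b,an=b,a,an+90
        print("     scene ctr %.1f %.1f size %.1f %.1f ang %.1f"%(cx,cy,a,b,an))
E
```

```text
252 [198.  81.] z0.077 ctr 853.0 265.7 size 59.3 25.5 ang 127.1 mean [848.7 264.4]
     scene ctr 865.1 274.8 size 61.5 44.7 ang 117.9
735 [319. 108.] z0.022 ctr 796.9 -6.6 size 282.2 22.1 ang 84.3 mean [794.7 -14.9]
     scene ctr 726.1 1.0 size 279.6 162.1 ang 84.5
8550 [472. 195.] z0.022 ctr 591.8 -373.0 size 343.3 145.7 ang 166.3 mean [ 586.7 -368.4]
     scene ctr 589.9 -367.2 size 342.2 140.4 ang 166.7
138 [260. 167.] z0.034 ctr 652.0 120.4 size 33.7 33.6 ang 90.0 mean [651.7 120.5]
     scene ctr 654.3 123.4 size 35.2 34.6 ang 141.8
147 [318. 168.] z0.049 ctr 646.3 -11.7 size 26.6 26.2 ang 74.5 mean [644.2 -11.6]
     scene ctr 648.2 -9.7 size 27.3 26.9 ang 17.9
197 [374. 174.] z0.030 ctr 639.2 -142.6 size 40.1 30.7 ang 47.1 mean [ 635.  -140.8]
     scene ctr 636.1 -139.2 size 39.3 26.4 ang 45.9
2352 [162. 231.] z0.022 ctr 506.1 343.5 size 150.9 82.3 ang 176.2 mean [505.6 343.2]
     scene ctr 507.9 346.0 size 152.4 82.2 ang 176.2
84 [341. 212.] z0.017 ctr 548.1 -66.0 size 22.7 21.0 ang 179.4 mean [548.6 -65.5]
     scene ctr 550.7 -62.6 size 21.5 21.4 ang 178.2
385 [258. 263.] z0.025 ctr 441.1 127.2 size 118.8 22.7 ang 11.3 mean [432.3 123.2]
     scene ctr 442.1 127.4 size 120.3 19.6 ang 10.5
280 [309. 252.] z0.030 ctr 457.5 10.4 size 62.7 24.6 ang 3.1 mean [455.6   9.5]
     scene ctr 457.2 12.3 size 59.7 24.2 ang 0.7
483 [368. 252.] z0.033 ctr 455.6 -124.2 size 54.3 53.9 ang 90.0 mean [ 455.2 -124.1]
     scene ctr 456.0 -121.8 size 57.4 52.4 ang 1.3
422 [412. 321.] z0.026 ctr 308.0 -227.5 size 117.9 20.7 ang 142.9 mean [ 301.7 -220.8]
     scene ctr 309.6 -224.7 size 116.4 21.7 ang 143.7
```

View pics/crop_burn.png

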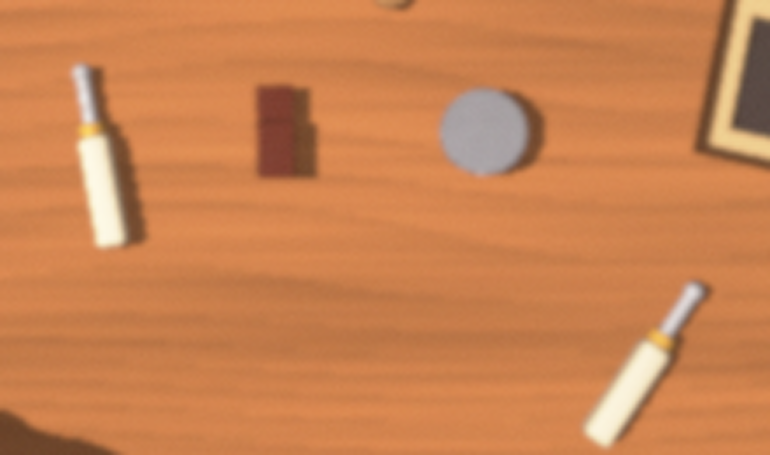

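The crop shows A at (100,155), with its steel end away from the robot, and B at (645,365) on the right. A is the leftmost, so it is the burnisher. Next I'll measure the cutouts.

```bash
python3 - <<'E'
from h import *
for cam in("top","scene"):
    D=np.load(cam+".npz"); w=D["w"].reshape(-1,3)
    for nm,c,yaw,hs,L in(("case",(.505,-.347),-13.5,[(0,-32,136,38),(-29,32,76,40),(45,32,44,44)],(172,138)),("tray",(.507,.345),-3.8,[(-36,0,58,40),(36,0,52,52)],(150,80))):
        a=np.radians(yaw);R=np.array([[np.cos(a),-np.sin(a)],[np.sin(a),np.cos(a)]])
        q=(w[:,:2]-c)@R*1000
        print(cam,nm)
        for hx,hy,sx,sy in hs:
            k=(abs(q[:,0]-hx)<sx/2+9)&(abs(q[:,1]-hy)<sy/2+9)&(w[:,2]<.0145)&(w[:,2]>.004)
            # keep inside-of-hole points via case bounds
            k&=(abs(q[:,0])<L[0]/2-4)&(abs(q[:,1])<L[1]/2-4)
            p=q[k]; z=w[k,2]
            (x,y),(e,g),an=cv2.minAreaRect(p.astype(np.float32))
            lo=np.percentile(p,1,0);hi=np.percentile(p,99,0)
            print("  nominal",hx,hy,"rect %.1f %.1f  %.1f %.1f a%.1f"%(x,y,e,g,an),"bb",np.round(lo,1),np.round(hi,1),"z",round(np.median(z),4),len(p),"->",np.round(np.array(c)+R@np.array([x,y])/1000,4))
        # holder rim corner fit (brown+insert) top plane
        k=(abs(q[:,0])<L[0]/2+15)&(abs(q[:,1])<L[1]/2+12)&(w[:,2]>.014)&(w[:,2]<.026)
        if nm=="tray": print("  rect",cv2.minAreaRect(q[k].astype(np.float32)))
        else: print("  y range",np.percentile(q[k,1],[.5,99.5]),"xmin",np.percentile(q[k,0],.5), "zmed",np.median(w[k,2]))
E
```

```text
top case
  nominal 0 -32 rect -0.1 -31.4  150.2 52.8 a1.2 bb [-60.2 -54.6] [ 73.6 -17.7] z 0.0096 946 -> [ 0.4975 -0.3775]
  nominal -29 32 rect -22.7 33.4  51.1 78.2 a89.4 bb [-59.7   8.6] [14.5 51.4] z 0.0095 564 -> [ 0.4907 -0.3092]
  nominal 45 32 rect 43.2 30.2  59.7 59.0 a3.7 bb [14.5  6.2] [71.8 50.7] z 0.0099 291 -> [ 0.554  -0.3278]
  y range [-71.09992849  66.66504062] xmin -79.8316221073199 zmed 0.019055082641785903
top tray
  nominal -36 0 rect -34.0 3.4  51.2 74.8 a78.0 bb [-65.3 -18.6] [-7.3 20.8] z 0.0091 444 -> [0.4733 0.3506]
  nominal 36 0 rect 36.0 -0.2  69.0 61.7 a5.8 bb [ 11.5 -27.3] [65.3 24.9] z 0.0093 394 -> [0.5429 0.3424]
  rect ((-0.5560531616210938, -1.3108482360839844), (82.24845886230469, 150.11978149414062), 89.72917175292969)
scene case
  nominal 0 -32 rect 1.9 -33.3  41.9 135.9 a88.8 bb [-64.5 -52.7] [ 63.2 -20.1] z 0.0082 576 -> [ 0.4991 -0.3798]
  nominal -29 32 rect -34.1 31.0  41.9 84.1 a88.4 bb [-64.5  10.7] [ 3.8 46.6] z 0.0082 318 -> [ 0.4791 -0.3089]
  nominal 45 32 rect 44.8 28.1  36.9 36.3 a87.9 bb [27.1  9.9] [62.6 45.4] z 0.0083 185 -> [ 0.5551 -0.3301]
  y range [-68.93905603  69.45622292] xmin -80.9372613457199 zmed 0.017513622347733904
scene tray
  nominal -36 0 rect -42.8 4.0  52.5 36.8 a0.5 bb [-67.9 -13.5] [-20.8  22.2] z 0.0084 188 -> [0.4645 0.3518]
  nominal 36 0 rect 28.7 4.6  46.4 43.6 a38.4 bb [  7.5 -18.7] [50.8 27.1] z 0.0083 217 -> [0.536  0.3477]
  rect ((0.2932281494140625, 1.03936767578125), (82.23831176757812, 151.27517700195312), 89.97401428222656)
```

```bash
cat > plan.py <<'E'
import numpy as np
from scipy.spatial.transform import Rotation as Ro
def pose(x,y,z,phi):
    a=np.radians(phi); Y=np.array([np.cos(a),np.sin(a),0]);Z=np.array([0,0,-1.]); return np.array([x,y,z]),np.stack([np.cross(Y,Z),Y,Z],1)
def row(start,goal):
    (p,R),(q,Q)=start,goal
    d=R.T@(q-p)/.3; r=Ro.from_matrix(R.T@Q).as_rotvec()/np.radians(60)
    return [round(float(v),3)+0. for v in np.r_[d,r]]
def chain(start,calls):
    """calls: list of lists of (x,y,z,phi) waypoints; the last waypoint of a call starts the next"""
    for c in calls:
        for w in c: 
            g=pose(*w); d=np.linalg.norm(g[0]-start[0])*1000
            print(w,row(start,g),"%.0fmm"%d)
        start=pose(*c[-1]); print("--")
E
python3 - <<'E'
from h import *; from plan import *
for n in("top","scene"):
  w=np.load(n+".npz")["w"].reshape(-1,3)
  for nm,(cx,cy),a in(("short",(.6365,-.1405),46),("long",(.4573,.0113),1.5)):
    u=np.array([np.cos(np.radians(a)),np.sin(np.radians(a))]); d=w[:,:2]-(cx,cy)
    s=d@u; t=d@[-u[1],u[0]]; k=(abs(s)<.034)&(abs(t)<.009)&(w[:,2]>.015)
    for lo in np.arange(-.032,.032,.008):
        m=k&(s>=lo)&(s<lo+.008)
        print(n,nm,round(lo*1000),m.sum(),np.round(np.median(w[m,2])*1000,1) if m.any() else "")
o=ctrl.observe(); s=(o["eef_pos"],o["tool_rot"])
chain(s,[[(.36,.33,.15,100.9),(.427,.1245,.15,100.9)],[(.427,.1245,.15,100.9)],[(.427,.1245,.05,100.9),(.427,.1245,.011,100.9)],
 [(.427,.1245,.10,100.9),(.427,.0,.10,90)],[(.455,-.2,.10,76.5),(.4884,-.3,.10,76.5)],[(.4884,-.3776,.10,76.5),(.4884,-.3776,.05,76.5)]])
E
```

```text
top short -32 0 
top short -24 15 25.0
top short -16 27 26.3
top short -8 27 26.9
top short 0 24 23.9
top short 8 26 21.4
top short 16 10 20.1
top short 24 0 
top long -32 26 26.4
top long -24 28 26.5
top long -16 30 26.8
top long -8 26 27.1
top long 0 32 24.8
top long 8 24 20.4
top long 16 32 20.9
top long 24 16 19.9
scene short -32 0 
scene short -24 4 24.9
scene short -16 26 25.3
scene short -8 22 25.7
scene short 0 35 23.6
scene short 8 24 19.9
scene short 16 20 18.5
scene short 24 0 
scene long -32 11 24.8
scene long -24 12 25.8
scene long -16 16 25.7
scene long -8 12 25.6
scene long 0 27 24.4
scene long 8 15 20.0
scene long 16 16 19.4
scene long 24 17 17.2
(0.36, 0.33, 0.15, 100.9) [-0.71, -0.618, 0.242, 0.0, 0.0, -0.542] 292mm
(0.427, 0.1245, 0.15, 100.9) [-1.17, -1.173, 0.242, 0.0, 0.0, -0.542] 502mm
--
(0.427, 0.1245, 0.15, 100.9) [0.0, 0.0, 0.0, 0.0, 0.0, 0.0] 0mm
--
(0.427, 0.1245, 0.05, 100.9) [0.0, 0.0, 0.333, 0.0, 0.0, 0.0] 100mm
(0.427, 0.1245, 0.011, 100.9) [0.0, 0.0, 0.463, 0.0, 0.0, 0.0] 139mm
--
(0.427, 0.1245, 0.1, 100.9) [0.0, 0.0, -0.297, 0.0, 0.0, 0.0] 89mm
(0.427, 0.0, 0.1, 90) [0.078, -0.408, -0.297, 0.0, 0.0, 0.182] 153mm
--
(0.455, -0.2, 0.1, 76.5) [-0.093, -0.667, 0.0, 0.0, 0.0, 0.225] 202mm
(0.4884, -0.3, 0.1, 76.5) [-0.205, -1.0, 0.0, 0.0, 0.0, 0.225] 306mm
--
(0.4884, -0.3776, 0.1, 76.5) [-0.06, -0.252, 0.0, 0.0, 0.0, 0.0] 78mm
(0.4884, -0.3776, 0.05, 76.5) [-0.06, -0.252, 0.167, 0.0, 0.0, 0.0] 92mm
--
```

Call:
arm_command --plan '[[[-0.71,-0.618,0.242,0,0,-0.542],[-0.71,-0.618,0.242,0,0,-0.542],[-0.71,-0.618,0.242,0,0,-0.542],[-0.71,-0.618,0.242,0,0,-0.542],[-0.71,-0.618,0.242,0,0,-0.542],[-0.71,-0.618,0.242,0,0,-0.542],[-0.71,-0.618,0.242,0,0,-0.542],[-0.71,-0.618,0.242,0,0,-0.542]]]' --fingers 0.3 --squeeze 40

```text
time_s: 1.77
eef_pos: [0.3634, 0.3216, 0.1485]
tool_rot: [[-0.984, -0.18, -0.0], [-0.18, 0.984, -0.005], [0.001, -0.005, -1.0]]
ft_force: [-0.3, -0.2, -0.6]
opening: 0.694
grasp_force: 0.0
```

```bash
python3 - <<'E'
from h import *; from plan import *
o=ctrl.observe(); print(o["eef_pos"],o["joints"].round(2),o["opening"])
chain((o["eef_pos"],o["tool_rot"]),[[(.427,.1245,.11,100.9)]])
E
```

```text
[0.36337265 0.32160608 0.14847   ] [-0.8   0.26 -0.03  2.01  0.01  0.88  0.91] 0.6939423596157335
(0.427, 0.1245, 0.11, 100.9) [-0.091, -0.684, 0.132, -0.005, -0.001, -0.009] 211mm
--
```

```bash
python3 - <<'E'
from h import *; from plan import *
o=ctrl.observe(); print(o["eef_pos"],o["dq"].round(3))
chain(pose(.36,.33,.15,100.9),[[(.427,.1245,.11,100.9)],[(.427,.1245,.011,100.9)]])
E
```

```text
[0.36337265 0.32160608 0.14847   ] [-0.067  0.011 -0.077 -0.076 -0.021  0.031 -0.124]
(0.427, 0.1245, 0.11, 100.9) [-0.09, -0.715, 0.133, 0.0, 0.0, 0.0] 220mm
--
(0.427, 0.1245, 0.011, 100.9) [0.0, 0.0, 0.33, 0.0, 0.0, 0.0] 99mm
--
```

Call:
arm_command --plan '[[[-0.09,-0.715,0.133,0,0,0],[-0.09,-0.715,0.133,0,0,0],[-0.09,-0.715,0.133,0,0,0],[-0.09,-0.715,0.133,0,0,0],[-0.09,-0.715,0.133,0,0,0],[-0.09,-0.715,0.133,0,0,0],[-0.09,-0.715,0.133,0,0,0],[-0.09,-0.715,0.133,0,0,0]]]'

```text
time_s: 2.43
eef_pos: [0.4273, 0.1244, 0.1103]
tool_rot: [[-0.982, -0.187, 0.0], [-0.187, 0.982, 0.0], [-0.0, 0.0, -1.0]]
ft_force: [0.2, 0.6, 0.4]
opening: 0.704
grasp_force: 0.0
```

Call:
arm_command --plan '[[[0,0,0,0,0,0],[0,0,0.1,0,0,0],[0,0,0.2,0,0,0],[0,0,0.25,0,0,0],[0,0,0.25,0,0,0],[0,0,0.25,0,0,0],[0,0,0.25,0,0,0],[0,0,0.25,0,0,0]]]'

```text
time_s: 3.1
eef_pos: [0.4279, 0.1254, 0.0364]
tool_rot: [[-0.982, -0.19, 0.002], [-0.19, 0.982, 0.001], [-0.002, 0.001, -1.0]]
ft_force: [0.1, 0.2, 0.2]
opening: 0.705
grasp_force: 0.0
```

```bash
python3 - <<'E'
from h import *
o=ctrl.observe(); print(o["eef_pos"])
f=cams.grab_frame("top");w=cloud(f);g=cams.grab_frame("scene")
save(np.hstack([f["img"][200:340,180:330],g["img"][100:240,300:450]]),"near1.png",2.6)
E
```

```text
[0.42794454 0.12540855 0.03636433]
```

View pics/near1.png

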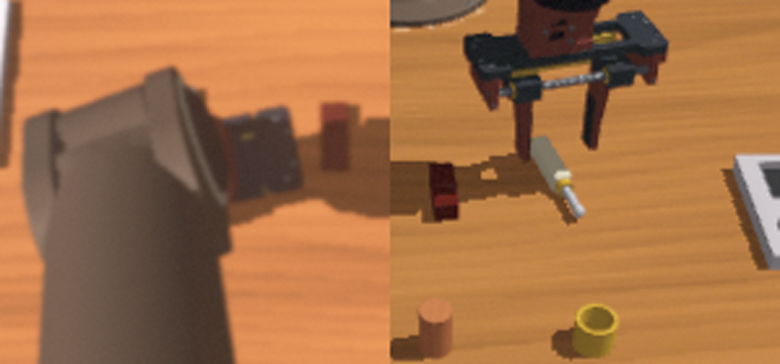

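The fingers straddle the handle at about (560,150) in the scene half. Next: descend and close.

Call:
arm_command --plan '[[[0,0,0.04,0,0,0],[0,0,0.08,0,0,0],[0,0,0.08,0,0,0],[0,0,0.08,0,0,0],[0,0,0.08,0,0,0],[0,0,0.08,0,0,0],[0,0,0.08,0,0,0],[0,0,0.08,0,0,0]]]'

```text
time_s: 3.87
eef_pos: [0.4274, 0.1246, 0.0116]
tool_rot: [[-0.982, -0.189, 0.001], [-0.189, 0.982, 0.0], [-0.001, 0.0, -1.0]]
ft_force: [-0.7, -0.9, 0.5]
opening: 0.701
grasp_force: 0.0
```

Call:
arm_command --plan '[[[0,0,0,0,0,0],[0,0,0,0,0,0],[0,0,0,0,0,0],[0,0,0,0,0,0],[0,0,0,0,0,0],[0,0,0,0,0,0],[0,0,0,0,0,0],[0,0,0,0,0,0]]]' --fingers 1

```text
time_s: 4.53
eef_pos: [0.4271, 0.1245, 0.0111]
tool_rot: [[-0.982, -0.189, -0.0], [-0.189, 0.982, 0.0], [-0.0, 0.0, -1.0]]
ft_force: [-0.0, -0.5, 0.2]
opening: 0.212
grasp_force: 40.0
```

Call:
arm_command --plan '[[[0,0,0,0,0,0],[0,0,-0.02,0,0,0],[0,0,-0.05,0,0,0],[0,0,-0.1,0,0,0],[0,0,-0.15,0,0,0],[0,0,-0.2,0,0,0],[0,0,-0.25,0,0,0],[0,0,-0.3,0,0,0]]]'

```text
time_s: 5.2
eef_pos: [0.4271, 0.1244, 0.1028]
tool_rot: [[-0.982, -0.189, 0.001], [-0.189, 0.982, 0.0], [-0.001, 0.0, -1.0]]
ft_force: [-0.6, -1.6, 0.2]
opening: 0.21
grasp_force: 40.0
```

```bash
python3 - <<'E'
from h import *; from plan import *
g=cams.grab_frame("scene")
save(g["img"][60:220,250:450],"near2.png",3)
chain(pose(.427,.1245,.101,100.9),[[(.46,-.06,.101,85)],[(.47,-.17,.101,76.5),(.4884,-.32,.10,76.5)],[(.4884,-.3776,.10,76.5),(.4884,-.3776,.05,76.5)],[(.4884,-.3776,.02,76.5)]])
E
```

```text
(0.46, -0.06, 0.101, 85) [0.008, -0.625, 0.0, 0.0, 0.0, 0.265] 187mm
--
(0.47, -0.17, 0.101, 76.5) [-0.065, -0.362, 0.0, 0.0, 0.0, 0.142] 110mm
(0.4884, -0.32, 0.1, 76.5) [-0.17, -0.855, 0.003, 0.0, 0.0, 0.142] 262mm
--
(0.4884, -0.3776, 0.1, 76.5) [-0.045, -0.187, 0.0, 0.0, 0.0, 0.0] 58mm
(0.4884, -0.3776, 0.05, 76.5) [-0.045, -0.187, 0.167, 0.0, 0.0, 0.0] 76mm
--
(0.4884, -0.3776, 0.02, 76.5) [0.0, 0.0, 0.1, 0.0, 0.0, 0.0] 30mm
--
```

View pics/near2.png

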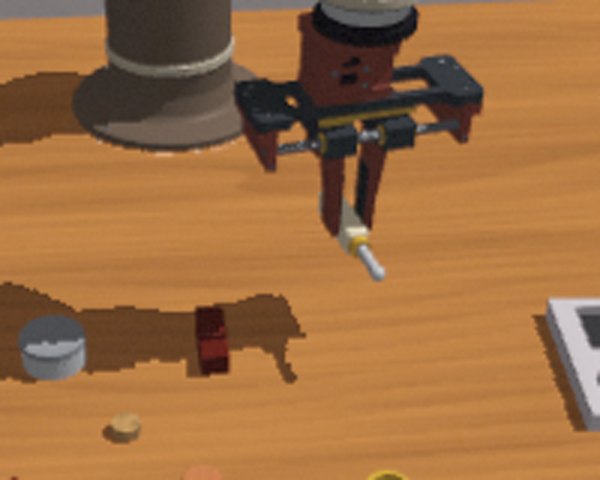

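The burnisher is held level by the handle at (350,225), opening about 18.5 mm. Next: carry it to the long cutout.

Call:
arm_command --plan '[[[0,-0.06,0,0,0,0.03],[0,-0.17,0,0,0,0.07],[0,-0.28,0,0,0,0.12],[0,-0.4,0,0,0,0.17],[0,-0.51,0,0,0,0.22],[0.008,-0.6,0,0,0,0.265],[0.008,-0.625,0,0,0,0.265],[0.008,-0.625,0,0,0,0.265]]]'

```text
time_s: 5.92
eef_pos: [0.4602, -0.0624, 0.1014]
tool_rot: [[-0.996, 0.091, 0.0], [0.091, 0.996, -0.001], [-0.001, -0.001, -1.0]]
ft_force: [0.2, 0.6, -0.5]
opening: 0.212
grasp_force: 40.0
```

Call:
arm_command --plan '[[[-0.015,-0.08,0,0,0,0.05],[-0.04,-0.2,0,0,0,0.1],[-0.065,-0.33,0,0,0,0.142],[-0.09,-0.46,0,0,0,0.142],[-0.12,-0.6,0,0,0,0.142],[-0.15,-0.74,0,0,0,0.142],[-0.165,-0.82,0,0,0,0.142],[-0.17,-0.855,0.003,0,0,0.142]]]'

```text
time_s: 6.58
eef_pos: [0.4888, -0.3233, 0.1005]
tool_rot: [[-0.972, 0.236, 0.001], [0.236, 0.972, -0.002], [-0.001, -0.002, -1.0]]
ft_force: [-0.5, 1.0, -1.5]
opening: 0.213
grasp_force: 40.0
```

Call:
arm_command --plan '[[[-0.015,-0.07,0,0,0,0],[-0.035,-0.14,0,0,0,0],[-0.045,-0.187,0,0,0,0],[-0.045,-0.187,0.05,0,0,0],[-0.045,-0.187,0.12,0,0,0],[-0.045,-0.187,0.167,0,0,0],[-0.045,-0.187,0.167,0,0,0],[-0.045,-0.187,0.167,0,0,0]]]'

```text
time_s: 7.25
eef_pos: [0.4886, -0.3759, 0.0496]
tool_rot: [[-0.973, 0.232, -0.001], [0.232, 0.973, 0.002], [0.002, 0.002, -1.0]]
ft_force: [0.6, -0.6, 0.5]
opening: 0.211
grasp_force: 40.0
```

```bash
python3 - <<'E'
from h import *
o=ctrl.observe(); print(o["eef_pos"],o["tool_rot"][:,1],o["opening"])
f=cams.grab_frame("top");g=cams.grab_frame("scene")
save(np.hstack([f["img"][160:320,400:540],g["img"][120:280,80:250]]),"place1.png",2.5)
E
```

```text
[ 0.48864144 -0.3759006   0.04957175] [0.23249286 0.97259694 0.00150113] 0.2105174888992877
```

View pics/place1.png

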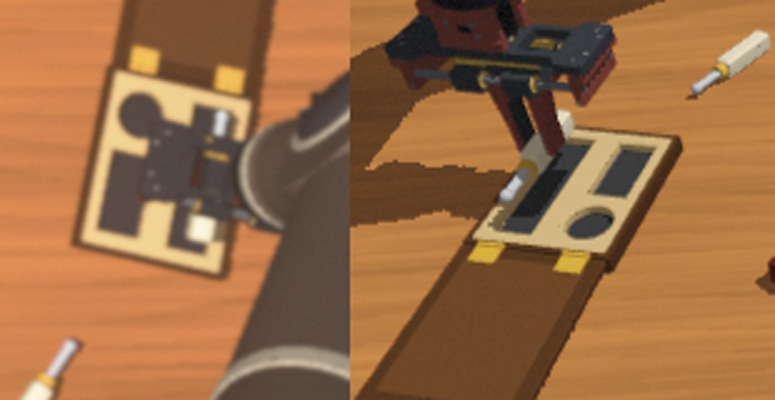

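The burnisher is above the long cutout (ball end at (220,122) in the top half, offset consistent with parallax). Next: lower, release and raise.

Call:
arm_command --plan '[[[0,0,0.03,0,0,0],[0,0,0.06,0,0,0],[0,0,0.08,0,0,0],[0,0,0.095,0,0,0],[0,0,0.097,0,0,0],[0,0,0.097,0,0,0],[0,0,0.097,0,0,0],[0,0,0.097,0,0,0]]]'

```text
time_s: 8.02
eef_pos: [0.4886, -0.378, 0.0213]
tool_rot: [[-0.972, 0.234, 0.0], [0.234, 0.972, -0.0], [-0.0, -0.0, -1.0]]
ft_force: [0.4, 0.3, -0.9]
opening: 0.212
grasp_force: 40.0
```

Call:
arm_command --plan '[[[0,0,0,0,0,0],[0,0,0,0,0,0],[0,0,0,0,0,0],[0,0,0,0,0,0],[0,0,-0.05,0,0,0],[0,0,-0.1,0,0,0],[0,0,-0.2,0,0,0],[0,0,-0.3,0,0,0]]]' --fingers 0.5

```text
time_s: 8.68
eef_pos: [0.4877, -0.3773, 0.1112]
tool_rot: [[-0.972, 0.234, -0.002], [0.234, 0.972, 0.001], [0.002, 0.001, -1.0]]
ft_force: [0.6, 0.3, 0.6]
opening: 0.5
grasp_force: 0.0
```

```bash
python3 - <<'E'
from h import *; from plan import *
o=ctrl.observe(); print(o["eef_pos"])
z=.05-.0291+.09; print(z)
S=pose(.4884,-.3776,z,76.5)
chain(S,[[(.46,-.14,z,91.5)],[(.4493,.011,.1,91.5)],[(.4493,.011,.02,91.5),(.4493,.011,.011,91.5)],[(.4493,.011,.1,91.5)],[(.46,-.2,.1,80),(.47,-.25,.1,76.5)],[(.482,-.3102,.1,76.5),(.482,-.3102,.05,76.5)]])
E
```

```text
[ 0.48772486 -0.37732854  0.11120918]
0.1109
(0.46, -0.14, 0.1109, 91.5) [0.277, 0.748, 0.0, 0.0, 0.0, -0.25] 239mm
--
(0.4493, 0.011, 0.1, 91.5) [0.022, 0.504, 0.036, 0.0, 0.0, 0.0] 152mm
--
(0.4493, 0.011, 0.02, 91.5) [0.0, 0.0, 0.267, 0.0, 0.0, 0.0] 80mm
(0.4493, 0.011, 0.011, 91.5) [0.0, 0.0, 0.297, 0.0, 0.0, 0.0] 89mm
--
(0.4493, 0.011, 0.1, 91.5) [0.0, 0.0, -0.297, 0.0, 0.0, 0.0] 89mm
--
(0.46, -0.2, 0.1, 80) [-0.017, -0.704, 0.0, 0.0, 0.0, 0.192] 211mm
(0.47, -0.25, 0.1, 76.5) [-0.046, -0.872, 0.0, 0.0, 0.0, 0.25] 262mm
--
(0.482, -0.3102, 0.1, 76.5) [-0.086, -0.186, 0.0, 0.0, 0.0, 0.0] 61mm
(0.482, -0.3102, 0.05, 76.5) [-0.086, -0.186, 0.167, 0.0, 0.0, 0.0] 79mm
--
```

Call:
arm_command --plan '[[[0.277,0.748,0,0,0,-0.25],[0.277,0.748,0,0,0,-0.25],[0.277,0.748,0,0,0,-0.25],[0.277,0.748,0,0,0,-0.25],[0.277,0.748,0,0,0,-0.25],[0.277,0.748,0,0,0,-0.25],[0.277,0.748,0,0,0,-0.25],[0.277,0.748,0,0,0,-0.25]]]' --fingers 0.35

```text
time_s: 9.35
eef_pos: [0.4605, -0.1385, 0.1114]
tool_rot: [[-1.0, -0.029, 0.001], [-0.029, 1.0, 0.0], [-0.001, 0.0, -1.0]]
ft_force: [1.0, 0.2, 0.2]
opening: 0.653
grasp_force: 0.0
```

Call:
arm_command --plan '[[[0.022,0.504,0.036,0,0,0],[0.022,0.504,0.036,0,0,0],[0.022,0.504,0.036,0,0,0],[0.022,0.504,0.036,0,0,0],[0.022,0.504,0.036,0,0,0],[0.022,0.504,0.036,0,0,0],[0.022,0.504,0.036,0,0,0],[0.022,0.504,0.036,0,0,0]]]'

```text
time_s: 10.02
eef_pos: [0.4502, 0.0087, 0.1003]
tool_rot: [[-1.0, -0.022, 0.0], [-0.022, 1.0, -0.001], [-0.0, -0.001, -1.0]]
ft_force: [0.3, 0.7, -0.2]
opening: 0.649
grasp_force: 0.0
```

Call:
arm_command --plan '[[[0,0,0.08,0,0,0],[0,0,0.18,0,0,0],[0,0,0.25,0,0,0],[0,0,0.297,0,0,0],[0,0,0.297,0,0,0],[0,0,0.297,0,0,0],[0,0,0.297,0,0,0],[0,0,0.297,0,0,0]]]'

```text
time_s: 10.68
eef_pos: [0.4507, 0.0103, 0.0122]
tool_rot: [[-1.0, -0.024, 0.002], [-0.024, 1.0, 0.0], [-0.002, 0.0, -1.0]]
ft_force: [0.0, -0.2, 0.0]
opening: 0.646
grasp_force: 0.0
```

Call:
arm_command --plan '[[[0,0,0,0,0,0],[0,0,0,0,0,0],[0,0,0,0,0,0],[0,0,0,0,0,0],[0,0,0,0,0,0],[0,0,0,0,0,0],[0,0,0,0,0,0],[0,0,0,0,0,0]]]' --fingers 1

```text
time_s: 11.35
eef_pos: [0.4499, 0.0109, 0.0113]
tool_rot: [[-1.0, -0.026, 0.0], [-0.026, 1.0, 0.0], [-0.0, 0.0, -1.0]]
ft_force: [-0.3, 0.8, 3.6]
opening: 0.273
grasp_force: 40.0
```

Call:
arm_command --plan '[[[0,0,0,0,0,0],[0,0,-0.02,0,0,0],[0,0,-0.05,0,0,0],[0,0,-0.1,0,0,0],[0,0,-0.16,0,0,0],[0,0,-0.22,0,0,0],[0,0,-0.27,0,0,0],[0,0,-0.297,0,0,0]]]'

```text
time_s: 12.02
eef_pos: [0.4506, 0.0107, 0.1025]
tool_rot: [[-1.0, -0.025, 0.003], [-0.025, 1.0, 0.0], [-0.003, 0.0, -1.0]]
ft_force: [0.2, -0.0, 0.2]
opening: 0.27
grasp_force: 40.0
```

```bash
python3 - <<'E'
from h import *
f=cams.grab_frame("top");g=cams.grab_frame("scene")
save(np.hstack([f["img"][160:320,400:540],g["img"][80:240,220:390]]),"p2.png",2.5)
E
```

```text
(no output)
```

View pics/p2.png

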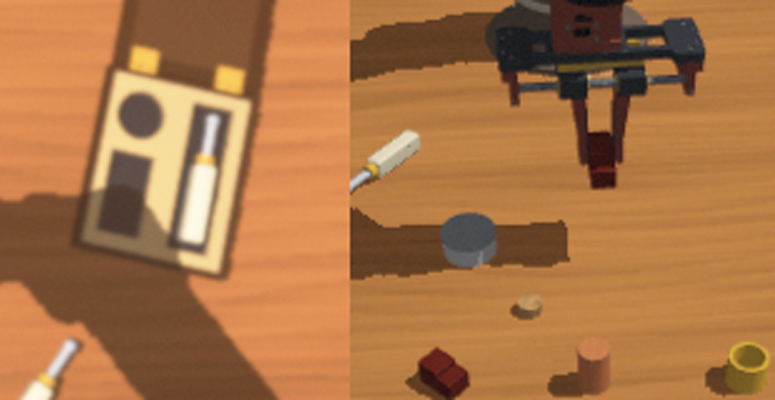

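The burnisher lies centred in the long cutout, handle at (195,210), and the block is gripped at about 24 mm. Next: place the block.

Call:
arm_command --plan '[[[0,-0.06,0,0,0,0.02],[0,-0.18,0,0,0,0.05],[-0.005,-0.3,0,0,0,0.09],[-0.01,-0.43,0,0,0,0.13],[-0.015,-0.56,0,0,0,0.17],[-0.02,-0.69,0,0,0,0.21],[-0.04,-0.8,0,0,0,0.25],[-0.046,-0.872,0,0,0,0.25]]]'

```text
time_s: 12.78
eef_pos: [0.4697, -0.2542, 0.0994]
tool_rot: [[-0.971, 0.24, -0.001], [0.24, 0.971, -0.001], [0.0, -0.001, -1.0]]
ft_force: [1.0, -0.4, -1.0]
opening: 0.27
grasp_force: 40.0
```

Call:
arm_command --plan '[[[-0.04,-0.08,0,0,0,0],[-0.07,-0.15,0,0,0,0],[-0.086,-0.186,0,0,0,0],[-0.086,-0.186,0.05,0,0,0],[-0.086,-0.186,0.12,0,0,0],[-0.086,-0.186,0.167,0,0,0],[-0.086,-0.186,0.167,0,0,0],[-0.086,-0.186,0.167,0,0,0]]]'

```text
time_s: 13.45
eef_pos: [0.4814, -0.3097, 0.0491]
tool_rot: [[-0.972, 0.234, -0.003], [0.234, 0.972, 0.001], [0.003, 0.001, -1.0]]
ft_force: [0.3, -0.2, 0.3]
opening: 0.269
grasp_force: 40.0
```

Call:
arm_command --plan '[[[0,0,0.03,0,0,0],[0,0,0.06,0,0,0],[0,0,0.08,0,0,0],[0,0,0.095,0,0,0],[0,0,0.097,0,0,0],[0,0,0.097,0,0,0],[0,0,0.097,0,0,0],[0,0,0.097,0,0,0]]]'

```text
time_s: 14.12
eef_pos: [0.4825, -0.3108, 0.0214]
tool_rot: [[-0.972, 0.234, 0.001], [0.234, 0.972, -0.0], [-0.001, -0.0, -1.0]]
ft_force: [0.2, -0.2, -0.2]
opening: 0.27
grasp_force: 40.0
```

Call:
arm_command --plan '[[[0,0,0,0,0,0],[0,0,0,0,0,0],[0,0,0,0,0,0],[0,0,0,0,0,0],[0,0,-0.05,0,0,0],[0,0,-0.1,0,0,0],[0,0,-0.2,0,0,0],[0,0,-0.3,0,0,0]]]' --fingers 0.5

```text
time_s: 14.78
eef_pos: [0.4814, -0.3103, 0.1113]
tool_rot: [[-0.972, 0.234, -0.002], [0.234, 0.972, 0.001], [0.002, 0.0, -1.0]]
ft_force: [-0.1, 0.1, -0.4]
opening: 0.501
grasp_force: 0.0
```

```bash
python3 - <<'E'
from h import *; from plan import *
o=ctrl.observe(); print(o["eef_pos"])
S=pose(.482,-.3102,.1109,76.5)
chain(S,[[(.6,-.12,.1109,76.5)],[(.647,-.0107,.1,76.5)],[(.647,-.0107,.016,76.5)],[(.647,-.0107,.12,76.5)],[(.60,-.22,.12,76.5)],[(.5617,-.3294,.12,76.5),(.5617,-.3294,.07,76.5)],[(.5617,-.3294,.026,76.5)],[(.5617,-.3294,.13,76.5)]])
E
```

```text
[ 0.48143832 -0.31029477  0.1112701 ]
(0.6, -0.12, 0.1109, 76.5) [-0.234, 0.708, 0.0, 0.0, 0.0, 0.0] 224mm
--
(0.647, -0.0107, 0.1, 76.5) [-0.067, 0.391, 0.036, 0.0, 0.0, 0.0] 119mm
--
(0.647, -0.0107, 0.016, 76.5) [0.0, 0.0, 0.28, 0.0, 0.0, 0.0] 84mm
--
(0.647, -0.0107, 0.12, 76.5) [0.0, 0.0, -0.347, 0.0, 0.0, 0.0] 104mm
--
(0.6, -0.22, 0.12, 76.5) [-0.011, -0.715, 0.0, 0.0, 0.0, 0.0] 215mm
--
(0.5617, -0.3294, 0.12, 76.5) [0.039, -0.384, 0.0, 0.0, 0.0, 0.0] 116mm
(0.5617, -0.3294, 0.07, 76.5) [0.039, -0.384, 0.167, 0.0, 0.0, 0.0] 126mm
--
(0.5617, -0.3294, 0.026, 76.5) [0.0, 0.0, 0.147, 0.0, 0.0, 0.0] 44mm
--
(0.5617, -0.3294, 0.13, 76.5) [0.0, 0.0, -0.347, 0.0, 0.0, 0.0] 104mm
--
```

Call:
arm_command --plan '[[[-0.234,0.708,0,0,0,0],[-0.234,0.708,0,0,0,0],[-0.234,0.708,0,0,0,0],[-0.234,0.708,0,0,0,0],[-0.234,0.708,0,0,0,0],[-0.234,0.708,0,0,0,0],[-0.234,0.708,0,0,0,0],[-0.234,0.708,0,0,0,0]]]' --fingers 0.25

```text
time_s: 15.45
eef_pos: [0.6003, -0.1199, 0.1108]
tool_rot: [[-0.973, 0.232, -0.001], [0.232, 0.973, -0.0], [0.0, -0.0, -1.0]]
ft_force: [0.2, -0.4, -0.2]
opening: 0.749
grasp_force: 0.0
```

Call:
arm_command --plan '[[[-0.067,0.391,0.036,0,0,0],[-0.067,0.391,0.036,0,0,0],[-0.067,0.391,0.036,0,0,0],[-0.067,0.391,0.036,0,0,0],[-0.067,0.391,0.036,0,0,0],[-0.067,0.391,0.036,0,0,0],[-0.067,0.391,0.036,0,0,0],[-0.067,0.391,0.036,0,0,0]]]'

```text
time_s: 16.12
eef_pos: [0.6468, -0.0142, 0.1006]
tool_rot: [[-0.971, 0.238, 0.0], [0.238, 0.971, -0.001], [-0.0, -0.001, -1.0]]
ft_force: [-0.1, -0.0, -0.4]
opening: 0.753
grasp_force: 0.0
```

Call:
arm_command --plan '[[[0,0,0.08,0,0,0],[0,0,0.18,0,0,0],[0,0,0.25,0,0,0],[0,0,0.28,0,0,0],[0,0,0.28,0,0,0],[0,0,0.28,0,0,0],[0,0,0.28,0,0,0],[0,0,0.28,0,0,0]]]'

```text
time_s: 16.78
eef_pos: [0.6484, -0.0115, 0.018]
tool_rot: [[-0.972, 0.235, 0.003], [0.235, 0.972, 0.0], [-0.003, 0.001, -1.0]]
ft_force: [0.1, 0.0, 0.2]
opening: 0.749
grasp_force: 0.0
```

Call:
arm_command --plan '[[[0,0,0,0,0,0],[0,0,0,0,0,0],[0,0,0,0,0,0],[0,0,0,0,0,0],[0,0,0,0,0,0],[0,0,0,0,0,0],[0,0,0,0,0,0],[0,0,0,0,0,0]]]' --fingers 1

```text
time_s: 17.45
eef_pos: [0.6473, -0.0111, 0.0163]
tool_rot: [[-0.972, 0.234, 0.0], [0.234, 0.972, 0.0], [0.0, 0.0, -1.0]]
ft_force: [-0.3, 0.6, 0.9]
opening: 0.311
grasp_force: 40.0
```

Call:
arm_command --plan '[[[0,0,0,0,0,0],[0,0,-0.02,0,0,0],[0,0,-0.05,0,0,0],[0,0,-0.1,0,0,0],[0,0,-0.17,0,0,0],[0,0,-0.24,0,0,0],[0,0,-0.31,0,0,0],[0,0,-0.347,0,0,0]]]'

```text
time_s: 18.12
eef_pos: [0.6485, -0.0116, 0.1238]
tool_rot: [[-0.972, 0.235, 0.004], [0.235, 0.972, 0.0], [-0.003, 0.001, -1.0]]
ft_force: [-0.0, -0.3, -1.7]
opening: 0.312
grasp_force: 40.0
```

```bash
python3 - <<'E'
from h import *
f=cams.grab_frame("top");g=cams.grab_frame("scene")
save(np.hstack([f["img"][160:320,400:540],g["img"][120:280,220:390]]),"p3.png",2.5)
E
```

```text
(no output)
```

View pics/p3.png

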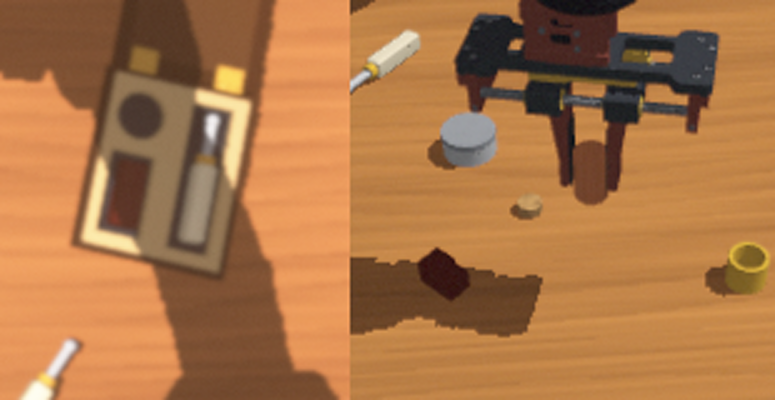

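The long block sits centred in its cutout (125,195), and the cylinder is gripped upright at (590,172). Next: place it.

Call:
arm_command --plan '[[[0,-0.06,0,0,0,0],[-0.003,-0.17,0,0,0,0],[-0.005,-0.3,0,0,0,0],[-0.007,-0.42,0,0,0,0],[-0.009,-0.54,0,0,0,0],[-0.01,-0.65,0,0,0,0],[-0.011,-0.715,0,0,0,0],[-0.011,-0.715,0,0,0,0]]]'

```text
time_s: 18.88
eef_pos: [0.5971, -0.2272, 0.1192]
tool_rot: [[-0.97, 0.242, -0.003], [0.242, 0.97, -0.003], [0.002, -0.003, -1.0]]
ft_force: [0.4, -0.8, -0.9]
opening: 0.314
grasp_force: 40.0
```

Call:
arm_command --plan '[[[0.01,-0.08,0,0,0,0],[0.02,-0.2,0,0,0,0],[0.03,-0.31,0,0,0,0],[0.039,-0.384,0,0,0,0],[0.039,-0.384,0.06,0,0,0],[0.039,-0.384,0.12,0,0,0],[0.039,-0.384,0.167,0,0,0],[0.039,-0.384,0.167,0,0,0]]]'

```text
time_s: 19.55
eef_pos: [0.5598, -0.3277, 0.0659]
tool_rot: [[-0.972, 0.234, -0.006], [0.234, 0.972, 0.003], [0.006, 0.002, -1.0]]
ft_force: [-0.4, 0.7, -1.8]
opening: 0.311
grasp_force: 40.0
```

Call:
arm_command --plan '[[[0,0,0.03,0,0,0],[0,0,0.07,0,0,0],[0,0,0.1,0,0,0],[0,0,0.13,0,0,0],[0,0,0.145,0,0,0],[0,0,0.147,0,0,0],[0,0,0.147,0,0,0],[0,0,0.147,0,0,0]]]'

```text
time_s: 20.22
eef_pos: [0.5622, -0.3301, 0.0265]
tool_rot: [[-0.972, 0.234, 0.001], [0.234, 0.972, -0.0], [-0.001, -0.0, -1.0]]
ft_force: [0.4, -0.0, -2.1]
opening: 0.313
grasp_force: 40.0
```

Call:
arm_command --plan '[[[0,0,0,0,0,0],[0,0,0,0,0,0],[0,0,0,0,0,0],[0,0,0,0,0,0],[0,0,-0.05,0,0,0],[0,0,-0.12,0,0,0],[0,0,-0.24,0,0,0],[0,0,-0.347,0,0,0]]]' --fingers 0.45

```text
time_s: 20.88
eef_pos: [0.5614, -0.3297, 0.1312]
tool_rot: [[-0.972, 0.234, -0.001], [0.234, 0.972, 0.0], [0.001, 0.0, -1.0]]
ft_force: [0.8, 0.1, 0.9]
opening: 0.548
grasp_force: 0.0
```

```bash
python3 - <<'E'
from h import *; from plan import *
a=np.radians(46); gx,gy=np.array([.636,-.1402])-.006*np.array([np.cos(a),np.sin(a)])
b=np.radians(-3.8); tx,ty=np.array([.4711,.3474])-.006*np.array([np.cos(b),np.sin(b)])
S=pose(.5617,-.3294,.13,76.5)
chain(S,[[(gx,gy,.1,126)],[(gx,gy,.1,136)],[(gx,gy,.011,136)],[(gx,gy,.1,136)],[(.58,.04,.1,100)],[(.53,.27,.1,86.2)],[(tx,ty,.1,86.2),(tx,ty,.05,86.2)],[(tx,ty,.0205,86.2)],[(tx,ty,.11,86.2)],
 [(.61,.24,.11,86.2)],[(.653,.122,.08,86.2)],[(.653,.122,.011,86.2)],[(.653,.122,.1,86.2)],[(.59,.28,.1,86.2)],[(.5429,.3426,.1,86.2),(.5429,.3426,.05,86.2)]])
E
```

```text
(np.float64(0.631832049777246), np.float64(-0.1445160388020319), 0.1, 126) [-0.083, 0.654, 0.1, 0.0, 0.0, -0.825] 200mm
--
(np.float64(0.631832049777246), np.float64(-0.1445160388020319), 0.1, 136) [0.0, 0.0, 0.0, 0.0, 0.0, -0.167] 0mm
--
(np.float64(0.631832049777246), np.float64(-0.1445160388020319), 0.011, 136) [0.0, 0.0, 0.297, 0.0, 0.0, 0.0] 89mm
--
(np.float64(0.631832049777246), np.float64(-0.1445160388020319), 0.1, 136) [0.0, 0.0, -0.297, 0.0, 0.0, 0.0] 89mm
--
(0.58, 0.04, 0.1, 100) [-0.322, 0.552, 0.0, 0.0, 0.0, 0.6] 192mm
--
(0.53, 0.27, 0.1, 86.2) [0.031, 0.784, 0.0, 0.0, 0.0, 0.23] 235mm
--
(np.float64(0.46511319119024774), np.float64(0.3477976434024), 0.1, 86.2) [0.233, 0.244, 0.0, 0.0, 0.0, 0.0] 101mm
(np.float64(0.46511319119024774), np.float64(0.3477976434024), 0.05, 86.2) [0.233, 0.244, 0.167, 0.0, 0.0, 0.0] 113mm
--
(np.float64(0.46511319119024774), np.float64(0.3477976434024), 0.0205, 86.2) [0.0, 0.0, 0.098, 0.0, 0.0, 0.0] 30mm
--
(np.float64(0.46511319119024774), np.float64(0.3477976434024), 0.11, 86.2) [0.0, 0.0, -0.298, 0.0, 0.0, 0.0] 90mm
--
(0.61, 0.24, 0.11, 86.2) [-0.506, -0.327, 0.0, 0.0, 0.0, 0.0] 181mm
--
(0.653, 0.122, 0.08, 86.2) [-0.169, -0.383, 0.1, 0.0, 0.0, 0.0] 129mm
--
(0.653, 0.122, 0.011, 86.2) [0.0, 0.0, 0.23, 0.0, 0.0, 0.0] 69mm
--
(0.653, 0.122, 0.1, 86.2) [0.0, 0.0, -0.297, 0.0, 0.0, 0.0] 89mm
--
(0.59, 0.28, 0.1, 86.2) [0.244, 0.512, 0.0, 0.0, 0.0, 0.0] 170mm
--
(0.5429, 0.3426, 0.1, 86.2) [0.17, 0.198, 0.0, 0.0, 0.0, 0.0] 78mm
(0.5429, 0.3426, 0.05, 86.2) [0.17, 0.198, 0.167, 0.0, 0.0, 0.0] 93mm
--
```

Call:
arm_command --plan '[[[-0.083,0.654,0.1,0,0,-0.825],[-0.083,0.654,0.1,0,0,-0.825],[-0.083,0.654,0.1,0,0,-0.825],[-0.083,0.654,0.1,0,0,-0.825],[-0.083,0.654,0.1,0,0,-0.825],[-0.083,0.654,0.1,0,0,-0.825],[-0.083,0.654,0.1,0,0,-0.825],[-0.083,0.654,0.1,0,0,-0.825]]]' --fingers 0.3

```text
time_s: 21.55
eef_pos: [0.6323, -0.1441, 0.1003]
tool_rot: [[-0.806, -0.592, 0.0], [-0.592, 0.806, 0.0], [-0.0, 0.0, -1.0]]
ft_force: [-0.6, -0.4, 0.0]
opening: 0.7
grasp_force: 0.0
```

Call:
arm_command --plan '[[[0,0,0,0,0,-0.1],[0,0,0,0,0,-0.167],[0,0,0,0,0,-0.167],[0,0,0.08,0,0,-0.167],[0,0,0.16,0,0,-0.167],[0,0,0.2,0,0,-0.167],[0,0,0.2,0,0,-0.167],[0,0,0.2,0,0,-0.167]]]'

```text
time_s: 22.22
eef_pos: [0.6317, -0.1451, 0.04]
tool_rot: [[-0.697, -0.717, -0.001], [-0.717, 0.697, 0.0], [0.001, 0.001, -1.0]]
ft_force: [0.3, -0.1, -0.1]
opening: 0.697
grasp_force: 0.0
```

Call:
arm_command --plan '[[[0,0,0.05,0,0,0],[0,0,0.097,0,0,0],[0,0,0.097,0,0,0],[0,0,0.097,0,0,0],[0,0,0.097,0,0,0],[0,0,0.097,0,0,0],[0,0,0.097,0,0,0],[0,0,0.097,0,0,0]]]'

```text
time_s: 22.88
eef_pos: [0.6324, -0.1449, 0.0118]
tool_rot: [[-0.695, -0.719, 0.001], [-0.719, 0.695, -0.0], [-0.001, -0.001, -1.0]]
ft_force: [-0.4, -0.3, -0.4]
opening: 0.698
grasp_force: 0.0
```

Call:
arm_command --plan '[[[0,0,0,0,0,0],[0,0,0,0,0,0],[0,0,0,0,0,0],[0,0,0,0,0,0],[0,0,0,0,0,0],[0,0,0,0,0,0],[0,0,0,0,0,0],[0,0,0,0,0,0]]]' --fingers 1

```text
time_s: 23.55
eef_pos: [0.632, -0.1449, 0.0111]
tool_rot: [[-0.695, -0.719, -0.0], [-0.719, 0.695, 0.0], [-0.0, 0.0, -1.0]]
ft_force: [-0.2, 0.1, -0.3]
opening: 0.268
grasp_force: 40.0
```

Call:
arm_command --plan '[[[0,0,0,0,0,0],[0,0,-0.02,0,0,0],[0,0,-0.05,0,0,0],[0,0,-0.1,0,0,0],[0,0,-0.16,0,0,0],[0,0,-0.22,0,0,0],[0,0,-0.27,0,0,0],[0,0,-0.297,0,0,0]]]'

```text
time_s: 24.22
eef_pos: [0.6332, -0.1452, 0.1034]
tool_rot: [[-0.695, -0.719, 0.004], [-0.719, 0.695, -0.001], [-0.002, -0.003, -1.0]]
ft_force: [-0.2, -1.0, 0.1]
opening: 0.267
grasp_force: 40.0
```

```bash
python3 - <<'E'
from h import *
f=cams.grab_frame("top");g=cams.grab_frame("scene")
save(np.hstack([f["img"][160:320,400:540],g["img"][140:300,170:340]]),"p4.png",2.5)
E
```

```text
(no output)
```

View pics/p4.png

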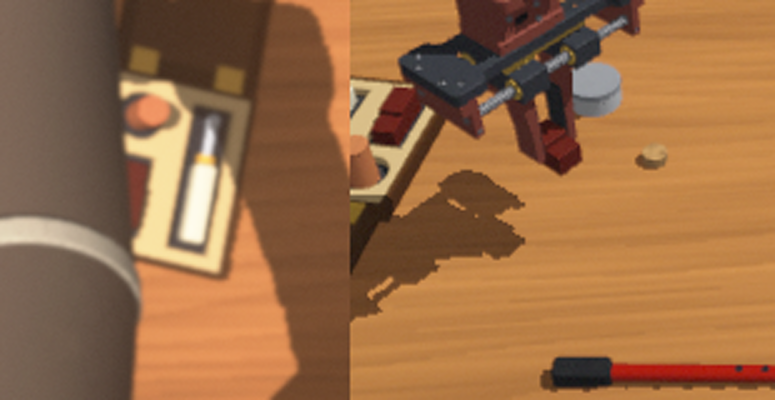

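The cylinder stands in the round cutout (150,112), and the short block is held at (560,150). Next: carry it to the tray, past the cork disc at a height of 0.1 m.

Call:
arm_command --plan '[[[-0.03,0.06,0,0,0,0.06],[-0.09,0.15,0,0,0,0.16],[-0.15,0.26,0,0,0,0.27],[-0.21,0.36,0,0,0,0.38],[-0.27,0.46,0,0,0,0.49],[-0.31,0.53,0,0,0,0.58],[-0.322,0.552,0,0,0,0.6],[-0.322,0.552,0,0,0,0.6]]]'

```text
time_s: 24.98
eef_pos: [0.5788, 0.0432, 0.0994]
tool_rot: [[-0.984, -0.177, -0.002], [-0.177, 0.984, 0.001], [0.002, 0.001, -1.0]]
ft_force: [0.1, 1.0, 0.2]
opening: 0.268
grasp_force: 40.0
```

Call:
arm_command --plan '[[[0,0.07,0,0,0,0.03],[0.005,0.19,0,0,0,0.07],[0.01,0.32,0,0,0,0.11],[0.015,0.45,0,0,0,0.15],[0.02,0.58,0,0,0,0.19],[0.03,0.7,0,0,0,0.23],[0.031,0.77,0,0,0,0.23],[0.031,0.784,0,0,0,0.23]]]'

```text
time_s: 25.65
eef_pos: [0.5288, 0.274, 0.0995]
tool_rot: [[-0.998, 0.06, -0.001], [0.06, 0.998, 0.001], [0.001, 0.001, -1.0]]
ft_force: [0.1, -0.1, 0.0]
opening: 0.274
grasp_force: 40.0
```

Call:
arm_command --plan '[[[0.06,0.06,0,0,0,0],[0.13,0.14,0,0,0,0],[0.2,0.21,0,0,0,0],[0.233,0.244,0,0,0,0],[0.233,0.244,0.06,0,0,0],[0.233,0.244,0.12,0,0,0],[0.233,0.244,0.167,0,0,0],[0.233,0.244,0.167,0,0,0]]]'

```text
time_s: 26.32
eef_pos: [0.465, 0.3441, 0.0471]
tool_rot: [[-0.998, 0.068, -0.003], [0.068, 0.998, -0.004], [0.003, -0.004, -1.0]]
ft_force: [-0.0, -0.7, -1.0]
opening: 0.274
grasp_force: 40.0
```

Call:
arm_command --plan '[[[0,0,0.02,0,0,0],[0,0,0.05,0,0,0],[0,0,0.08,0,0,0],[0,0,0.095,0,0,0],[0,0,0.098,0,0,0],[0,0,0.098,0,0,0],[0,0,0.098,0,0,0],[0,0,0.098,0,0,0]]]'

```text
time_s: 26.98
eef_pos: [0.4656, 0.3476, 0.0212]
tool_rot: [[-0.998, 0.067, 0.001], [0.067, 0.998, 0.001], [-0.001, 0.001, -1.0]]
ft_force: [0.3, 1.0, -0.4]
opening: 0.27
grasp_force: 40.0
```

Call:
arm_command --plan '[[[0,0,0,0,0,0],[0,0,0,0,0,0],[0,0,0,0,0,0],[0,0,0,0,0,0],[0,0,-0.05,0,0,0],[0,0,-0.1,0,0,0],[0,0,-0.2,0,0,0],[0,0,-0.298,0,0,0]]]' --fingers 0.45

```text
time_s: 27.65
eef_pos: [0.4647, 0.3468, 0.1104]
tool_rot: [[-0.998, 0.067, -0.002], [0.067, 0.998, -0.001], [0.001, -0.002, -1.0]]
ft_force: [-0.4, 0.4, -0.0]
opening: 0.552
grasp_force: 0.0
```

Call:
arm_command --plan '[[[-0.506,-0.327,0,0,0,0],[-0.506,-0.327,0,0,0,0],[-0.506,-0.327,0,0,0,0],[-0.506,-0.327,0,0,0,0],[-0.506,-0.327,0,0,0,0],[-0.506,-0.327,0,0,0,0],[-0.506,-0.327,0,0,0,0],[-0.506,-0.327,0,0,0,0]]]' --fingers 0.2

```text
time_s: 28.32
eef_pos: [0.6088, 0.2409, 0.1098]
tool_rot: [[-0.998, 0.065, -0.001], [0.065, 0.998, 0.001], [0.001, 0.001, -1.0]]
ft_force: [-0.6, 0.1, -0.3]
opening: 0.802
grasp_force: 0.0
```

Call:
arm_command --plan '[[[-0.169,-0.383,0.1,0,0,0],[-0.169,-0.383,0.1,0,0,0],[-0.169,-0.383,0.1,0,0,0],[-0.169,-0.383,0.1,0,0,0],[-0.169,-0.383,0.1,0,0,0],[-0.169,-0.383,0.1,0,0,0],[-0.169,-0.383,0.1,0,0,0],[-0.169,-0.383,0.1,0,0,0]]]'

```text
time_s: 28.98
eef_pos: [0.6525, 0.1247, 0.0805]
tool_rot: [[-0.998, 0.063, 0.0], [0.063, 0.998, 0.002], [-0.0, 0.002, -1.0]]
ft_force: [-0.2, 0.6, 0.8]
opening: 0.802
grasp_force: 0.0
```

Call:
arm_command --plan '[[[0,0,0.06,0,0,0],[0,0,0.15,0,0,0],[0,0,0.2,0,0,0],[0,0,0.23,0,0,0],[0,0,0.23,0,0,0],[0,0,0.23,0,0,0],[0,0,0.23,0,0,0],[0,0,0.23,0,0,0]]]'

```text
time_s: 29.65
eef_pos: [0.6541, 0.1218, 0.0125]
tool_rot: [[-0.998, 0.066, 0.002], [0.066, 0.998, 0.001], [-0.002, 0.001, -1.0]]
ft_force: [0.2, -0.3, 0.8]
opening: 0.799
grasp_force: 0.0
```

Call:
arm_command --plan '[[[0,0,0,0,0,0],[0,0,0,0,0,0],[0,0,0,0,0,0],[0,0,0,0,0,0],[0,0,0,0,0,0],[0,0,0,0,0,0],[0,0,0,0,0,0],[0,0,0,0,0,0]]]' --fingers 1 --squeeze 30

```text
time_s: 30.32
eef_pos: [0.6533, 0.1214, 0.0113]
tool_rot: [[-0.998, 0.067, 0.0], [0.067, 0.998, 0.0], [-0.0, 0.0, -1.0]]
ft_force: [0.3, -0.3, 1.2]
opening: 0.404
grasp_force: 30.0
```

Call:
arm_command --plan '[[[0,0,0,0,0,0],[0,0,-0.02,0,0,0],[0,0,-0.05,0,0,0],[0,0,-0.1,0,0,0],[0,0,-0.16,0,0,0],[0,0,-0.22,0,0,0],[0,0,-0.27,0,0,0],[0,0,-0.297,0,0,0]]]'

```text
time_s: 30.98
eef_pos: [0.6542, 0.1214, 0.1032]
tool_rot: [[-0.998, 0.067, 0.003], [0.067, 0.998, 0.001], [-0.003, 0.001, -1.0]]
ft_force: [0.3, 0.9, -0.9]
opening: 0.405
grasp_force: 30.0
```

```bash
python3 - <<'E'
from h import *
f=cams.grab_frame("top");g=cams.grab_frame("scene")
save(np.hstack([f["img"][150:310,110:270],g["img"][100:260,330:500]]),"p5.png",2.4)
E
```

```text
(no output)
```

View pics/p5.png

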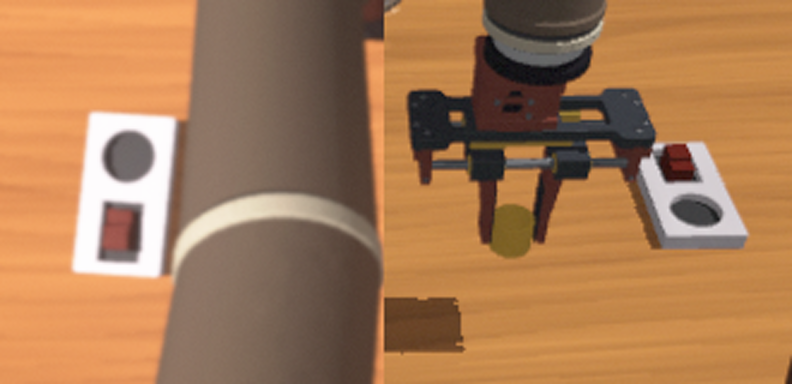

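The short block is in the rectangular cutout (120,232), and the sleeve is held upright at (512,230). Next: place it, and back off well above everything.

Call:
arm_command --plan '[[[0.02,0.04,0,0,0,0],[0.06,0.13,0,0,0,0],[0.1,0.22,0,0,0,0],[0.15,0.32,0,0,0,0],[0.2,0.42,0,0,0,0],[0.235,0.495,0,0,0,0],[0.244,0.512,0,0,0,0],[0.244,0.512,0,0,0,0]]]'

```text
time_s: 31.75
eef_pos: [0.5878, 0.283, 0.0988]
tool_rot: [[-0.998, 0.061, -0.003], [0.061, 0.998, 0.0], [0.003, 0.0, -1.0]]
ft_force: [-0.0, 0.4, -0.6]
opening: 0.404
grasp_force: 30.0
```

Call:
arm_command --plan '[[[0.05,0.06,0,0,0,0],[0.11,0.13,0,0,0,0],[0.16,0.19,0,0,0,0],[0.17,0.198,0,0,0,0],[0.17,0.198,0.06,0,0,0],[0.17,0.198,0.12,0,0,0],[0.17,0.198,0.167,0,0,0],[0.17,0.198,0.167,0,0,0]]]'

```text
time_s: 32.42
eef_pos: [0.5426, 0.3388, 0.0467]
tool_rot: [[-0.998, 0.069, -0.004], [0.069, 0.998, -0.004], [0.004, -0.005, -1.0]]
ft_force: [-0.5, -0.3, 0.1]
opening: 0.408
grasp_force: 30.0
```

Call:
arm_command --plan '[[[0,0,0.02,0,0,0],[0,0,0.05,0,0,0],[0,0,0.08,0,0,0],[0,0,0.095,0,0,0],[0,0,0.098,0,0,0],[0,0,0.098,0,0,0],[0,0,0.098,0,0,0],[0,0,0.098,0,0,0]]]'

```text
time_s: 33.08
eef_pos: [0.5437, 0.3424, 0.0212]
tool_rot: [[-0.998, 0.067, 0.001], [0.067, 0.998, 0.0], [-0.001, 0.0, -1.0]]
ft_force: [-0.5, -0.1, -0.3]
opening: 0.405
grasp_force: 30.0
```

Call:
arm_command --plan '[[[0,0,0,0,0,0],[0,0,0,0,0,0],[0,0,0,0,0,0],[0,0,0,0,0,0],[0,0,-0.05,0,0,0],[0,0,-0.12,0,0,0],[0,0,-0.24,0,0,0],[0,0,-0.36,0,0,0]]]' --fingers 0.35

```text
time_s: 33.75
eef_pos: [0.5426, 0.3415, 0.129]
tool_rot: [[-0.998, 0.067, -0.002], [0.067, 0.998, -0.002], [0.002, -0.002, -1.0]]
ft_force: [1.2, -0.1, -0.3]
opening: 0.648
grasp_force: 0.0
```

Call:
arm_command --plan '[[[0.3,-0.8,-0.2,0,0,0],[0.3,-0.8,-0.2,0,0,0],[0.3,-0.8,-0.2,0,0,0],[0.3,-0.8,-0.2,0,0,0],[0.3,-0.8,-0.2,0,0,0],[0.3,-0.8,-0.2,0,0,0],[0.3,-0.8,-0.2,0,0,0],[0.3,-0.8,-0.2,0,0,0]]]'

```text
time_s: 34.42
eef_pos: [0.4371, 0.1056, 0.19]
tool_rot: [[-0.997, 0.071, 0.002], [0.071, 0.997, 0.001], [-0.002, 0.001, -1.0]]
ft_force: [0.1, 0.3, 0.2]
opening: 0.649
grasp_force: 0.0
```

```bash
python3 - <<'E'
from h import *
f=cams.grab_frame("top");g=cams.grab_frame("scene")
save(f["img"],"end.png"); W=cloud(f); S=cloud(g)
for n in "burnisher long_block copper_cylinder short_block brass_sleeve polish_tin cork_disc red_whistle".split():
  for c,w in(("top",W),("scene",S)):
    for d in spotter.search_frame(n,c)[:1]:
        x,y=d["xy"];print(n,c,round(d["score"],2),round(x*640),round(y*400),np.round(w[int(y*400),int(x*640)],3))
def zmax(cx,cy,r=.016):
    for w in(W,S):
        k=(np.hypot(w[...,0]-cx,w[...,1]-cy)<r); print((cx,cy),np.round(np.nanpercentile(w[k][:,2],[5,50,97]),4), end=" ")
    print()
for t in((.4884,-.3776),(.482,-.3102),(.5617,-.3294),(.4651,.3478),(.5429,.3426)): zmax(*t)
E
```

```text
burnisher top 0.93 481 237 [ 0.491 -0.379  0.032]
burnisher scene 0.84 235 143 [ 0.311 -0.213  0.023]
long_block top 0.53 449 238 [ 0.488 -0.305  0.031]
long_block scene 0.56 189 187 [ 0.499 -0.307  0.028]
copper_cylinder top 0.44 460 207 [ 0.554 -0.328  0.054]
copper_cylinder scene 0.61 173 206 [ 0.574 -0.326  0.039]
short_block top 0.49 159 242 [0.479 0.345 0.031]
short_block scene 0.62 452 169 [0.485 0.343 0.028]
brass_sleeve top 0.73 369 253 [ 0.455 -0.124  0.031]
brass_sleeve scene 0.52 457 181 [0.53  0.34  0.027]
polish_tin top 0.81 367 252 [ 0.458 -0.119  0.032]
polish_tin scene 0.62 266 177 [ 0.479 -0.125  0.029]
cork_disc top 0.63 345 209 [ 0.555 -0.072  0.011]
cork_disc scene 0.4 459 181 [0.53  0.345 0.026]
red_whistle top 0.87 320 111 [ 0.79  -0.017  0.013]
red_whistle scene 0.84 318 292 [ 0.8   -0.021  0.01 ]
(0.4884, -0.3776) [0.0078 0.029  0.0348] (0.4884, -0.3776) [0.0079 0.028  0.0312] 
(0.482, -0.3102) [0.0076 0.0343 0.0391] (0.482, -0.3102) [0.0104 0.0328 0.0354] 
(0.5617, -0.3294) [0.008  0.0511 0.057 ] (0.5617, -0.3294) [0.0104 0.0389 0.0537] 
(0.4651, 0.3478) [0.0099 0.0335 0.0391] (0.4651, 0.3478) [0.0085 0.0314 0.035 ] 
(0.5429, 0.3426) [0.0063 0.0167 0.0399] (0.5429, 0.3426) [0.0176 0.0326 0.0389]
```

View pics/end.png

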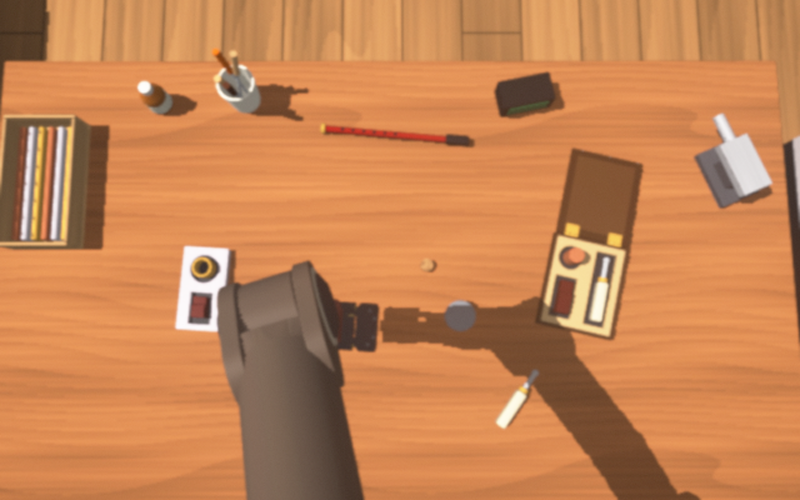

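All five parts are in their cutouts at the right heights: tops at about 30, 34, 53, 34 and 38 mm. The tin (460,316), cork (428,265) and whistle (395,134) haven't moved. I'm handing in.

```bash
python3 -c "
from h import *
print(ticket.sign_off())"
```

```text
the job is handed in; nothing more can be done
None
```

Both kits are made up and the job is handed in after about 35 s of robot time: the last camera check showed all five parts seated in their cutouts and the tin, cork disc and whistle where they started, but the hand-in returned no verdict.

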